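Press a filter paper flat in the round bench press

TASK

Two small spring-loaded filter-paper presses stand on the bench. Push the hinged plate of the one with the round plate down until it lies level on the paper, keep it down for about two seconds, then let go so that it springs back up. Leave the press with the square plate alone and do not knock the lidded crucible that stands between them.

Things in the scene. Friction and masses are not known exactly. Their poses are not given: they have to be found in the camera images.
- round_plate (a joint): Hinge of the plate to push, an aluminium disc 110 mm across, 6 mm thick: 0 = level on the paper (hard stop), 0.6 rad = sprung up, where it rests. Horizontal hinge axis at the far side of a fixed grey base (130 deep x 116 mm, 14 mm high, yaw within 20 deg), 33 mm above the bench; the near edge, 115 mm from the axis, stands up. Pushing down at the patch takes about 5 N at first, 9 N at level.
- round_patch (a point): Middle of the dark ribbed finger patch (28 x 40 mm) on top of the round plate, near its free edge; moves with the plate. On the midline, 82 mm from the hinge axis along the plate and 4 mm above the axis plane. Plate axes: x from free edge to hinge (dips 0.6 rad at start, horizontal when level), y along the hinge, z out of the top face. About 83 mm above the bench when up, 37 mm when level.
- square_plate (a joint): Hinge of the other press, with the same base, hinge, spring and finger patch but a square 110 x 110 mm aluminium plate; 0 = level, 0.6 rad = up, where it must stay.
- crucible_3: Cream ceramic crucible with lid, 50 mm diameter, 57 mm high, standing loose on the bench between the two presses, at least 10 mm clear of both bases; origin at the centre of its underside, z up.
Things that resemble listed ones, but are neither listed nor needed, are in the scene too. There is more than one size of the crucible_3; the one meant has the size given above.

How it is judged:
By the outcome, as a careful person would: the job done as asked, in the order asked, and still so for the second after the job is handed in, with the robot touching nothing.
It also fails if it takes over 29 s, if anything falls off the work surface, if the arm or the gripper's body presses on something with over 40 N, if the wrist force passes 120 N, or if a joint passes its speed limit or range.

ROBOT

A 7-joint arm with a two-finger parallel gripper is mounted at the origin on a cart in front of the work surface, level with it; the furniture and walls round the work are solid. World frame = base frame: x ahead of the robot, y to its left, z up, the work surface at z = 0. Lengths are in m, angles in rad, forces in N, time in s.
With the tool pointing down it reaches from about 0.425 to 0.825 m from the base axis. Payload 3.6 kg.
Tool frame: the origin (TCP) lies midway between the tips of the shut fingers; the grasp point (between the pads) lies 19 mm behind it (r.grip_point_offset is the z of the grasp point in the tool frame, in m); z points along the fingers, y is the line along which they close (so a half turn about z gives the same grasp; the last joint's range is limited). The gripper opens to 93 mm and grips with 3 to 60 N. Pads are 15 mm wide; open, the fingers measure 128 mm over their backs; the gripper's body (75 mm by 188 mm) begins 65 mm behind the grasp point.
Start: joints at [-1.292, 0.615, -0.013, 1.423, 0.008, 1.103, -0.04], TCP at [0.195, 0.62, 0.183] pointing down, gripper open.
Joint ranges: [-3.12, 3.12], [-0.3, 2.06], [-1.34, 1.32], [0.26, 2.42], [-1.36, 4.5], [0.01, 1.98], [-2.84, 2.84]. Speed limits (rad/s): [2.79, 2.79, 3.14, 3.14, 3.14, 3.14, 3.14].

INTERFACE

Orientations are given as a unit quaternion [w, x, y, z].
In Python, from station import r, cams, ticket gives the robot as it stands.
- The arm moves only by the shell command python3 -m inch 'ROWS' [OPENING] [FORCE]. ROWS is JSON, a list that holds one entry, the list of rows, each a list of 6 numbers: the shift along the tool's x, y, z scaled (see below), then the turn, a rotation vector about the tool's x, y, z scaled (see below). A call has 1 to 8 rows; each row shifts and turns the commanded pose from where the row before left it, along the tool's axes as they then stand; what a row does not reach is not made up. The controller multiplies each number of a shift by 10 cm and each number of a turn by pi rad. A row lasts 1/10 s, in which the tool goes at most 50 mm and 8.59 degrees, less where a joint would pass 70% of its speed; a pose out of reach is approached as far as the arm can. A call with a number of a shift or a turn outside -1 to 1 is refused whole. A call with a gripper value outside its range is refused whole. OPENING is the closure in counts, from 0 (fully open) to 255 (shut), set as the call begins (- or left out, the last holds). The fingers move at their own pace and stop on an object; FORCE is the grip in N (left out, the last holds). Time passes only in rows, so rows that do not move let the fingers close. It gives the time, the measured TCP pose, the force, the opening and the grip force at its end, in the units of the state.
- r.read_state(): the state, without advancing time (a new reading comes with each control period).
- cams.snapshot(name): name is "scene" or "top" or "wrist"; returns the picture (384x512x3 uint8, red, green, blue); there is no depth.
- cams.camera_params(name): a dict with "K" (3x3 intrinsics, pixels), "R" (3x3) and "t" (3): a world point X has camera coordinates R X + t. Camera axes: x right, y down, z forward; pixel columns grow to the right and rows downward; lengths in m; the calibration is good to about 2 mm. A picture is of the moment at which its call begins: read the wrist's pose just before it. camera_params takes no time and is no camera call; for the wrist camera it gives the pose at the moment of the call.
- ticket.sign_off(): hands the job in; it is judged then, once.
Trained networks look in the newest picture that a camera, given by its name, has taken for a name from the list of things; names that differ only in an ending like _2 or _b are one class to them, and where a whole thing is asked for, a point or a joint stands for the part that bears it (a point fixed in the world has none). Each returns a list of dicts, best first, with "conf" (0 to 1); they miss things now and then, are a little off and sometimes report something else, mostly with a low value. They report only what shows in the picture. A call takes as long as a camera call. They do not tell look-alikes from the thing itself.
- cams.cut_out(camera, thing): "mask" (384x512 bool, what is visible of it) and "rect" ([centre column, centre row, width, height] in pixels, round what is visible of it).
- cams.pinpoint(camera, thing): "position" ([column, row] in pixels: a listed point, or the origin of a listed thing).
The state is a dict: "time": time; "joint_positions": joint angles; "qd": joint speeds; "joint_efforts": joint torques, N m; "eef_pos": TCP position; "tcp_rot": TCP orientation; "ft_force": force on the tool from outside, world axes, zero at the start; "wrist_torque": the same for the moment, N m; "grip_width": finger opening in m; "gripper_force": force on a finger pad.
Only numpy, scipy, OpenCV 4.12 (cv2) and the standard library are available. Lean on these libraries where they do the work, as an engineer would, in place of code of your own. Each camera call takes 0.05 s, during which the arm holds its last target. There are 200 camera calls.

## Working session

There is one attempt and no reset: what is moved stays moved. The work goes in short steps, Python scripts to look and compute and a shell command to move; the robot and the scene stay as the last step left them, time stands still between calls to the robot, and variables do not carry over. Pictures are saved under pics/ and viewed, at most 10 in all, crops included, and the job is handed in when it is done.

```bash
mkdir -p pics
python3 - <<'E'
from station import r,cams,ticket
import cv2,numpy as np
s=r.read_state();print(s['time'],s['eef_pos'],s['tcp_rot'],s['grip_width'])
ims=[]
for c in('scene','top'):
    im=cams.snapshot(c);cv2.imwrite(f'pics/{c}0.png',im[:,:,::-1])
    for t in('round_plate','round_patch','square_plate','crucible_3'):
        print(c,t,[(np.round(d['position'],1),round(d['conf'],2)) for d in cams.pinpoint(c,t)])
E
```

```text
0.0 [0.1947855  0.61921426 0.18139008] [-1.74478791e-04  1.51778184e-01  9.88413769e-01 -1.25460399e-03] 0.09326559810193266Traceback (most recent call last):
  File "<stdin>", line 8, in <module>
ValueError: it knows: crucible, round_patch
```

View pics/scene0.png

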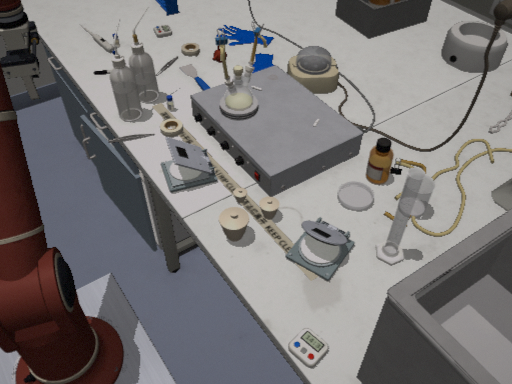

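The scene view shows the square press at about (188,163) and the round one at about (322,245). Crucibles stand between them at about (235,222), (269,207) and (240,195).

```bash
cat > h.py <<'E'
from station import r,cams,ticket
import cv2,numpy as np
def ray(c,uv,P=None):
    p=P or cams.camera_params(c);K,R,t=map(np.array,(p['K'],p['R'],p['t']))
    return -R.T@t, R.T@np.linalg.inv(K)@np.array([*uv,1.])
def atz(c,uv,z):
    o,d=ray(c,uv);return o+d*(z-o[2])/d[2]
def tri(obs):
    A=np.zeros((3,3));b=np.zeros(3)
    for c,uv in obs:
        o,d=ray(c,uv);d/=np.linalg.norm(d);M=np.eye(3)-np.outer(d,d);A+=M;b+=M@o
    return np.linalg.solve(A,b)
E
python3 - <<'E'
from h import *
im=cams.snapshot('top');cv2.imwrite('pics/top0.png',im[:,:,::-1])
cams.snapshot('scene')
for c in('scene','top'):
    for t,z in(('round_patch',.083),('crucible',0)):
        for d in cams.pinpoint(c,t): print(c,t,np.round(d['position'],1),round(d['conf'],2),np.round(atz(c,d['position'],z),3))
E
```

```text
scene round_patch [321.2 231.5] 0.78 [ 0.569 -0.072  0.083]
scene crucible [266.4 216.4] 0.77 [0.538 0.092 0.   ]
scene crucible [235.2 234.8] 0.58 [0.441 0.087 0.   ]
top round_patch [341.3 173.6] 0.82 [ 0.568 -0.066  0.083]
top crucible [255.5 192.1] 0.95 [0.54  0.095 0.   ]
top crucible [258.2 240.7] 0.63 [0.439 0.089 0.   ]
top crucible [217.1 204.7] 0.53 [0.513 0.175 0.   ]
```

View pics/top0.png

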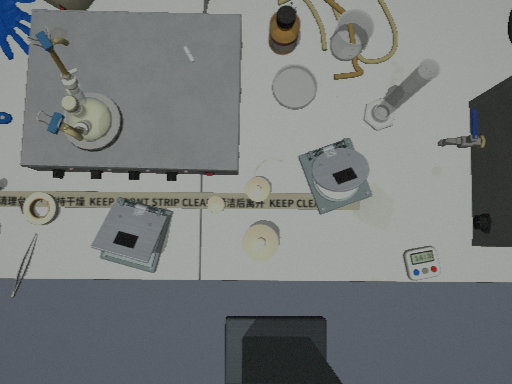

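The top view shows the round press at about (336,176), with its dark patch near (345,176), and the square press at about (133,235). The crucibles are at (258,189), (216,204) and (261,242). I'll zoom in on the round press to get its yaw.

Run:
```python
import cv2,numpy as np
a=cv2.imread('pics/top0.png')[130:220,290:380];cv2.imwrite('x.png',a)
s=cv2.imread('pics/scene0.png')[205:295,275:365]
z=lambda i:cv2.resize(i,(396,396),interpolation=cv2.INTER_CUBIC)
cv2.imwrite('pics/crop.png',np.hstack([z(a),z(s)]))
from h import *
# predicted outlines for a given patch xy (free-edge->hinge = +x rotated by yaw)
print([np.round(atz('top',p,.014),3) for p in((300,155),(350,140),(371,192),(320,212))])
```

```text
[array([0.617, 0.004, 0.014]), array([ 0.649, -0.101,  0.014]), array([ 0.541, -0.142,  0.014]), array([ 0.499, -0.037,  0.014])]
```

View pics/crop.png

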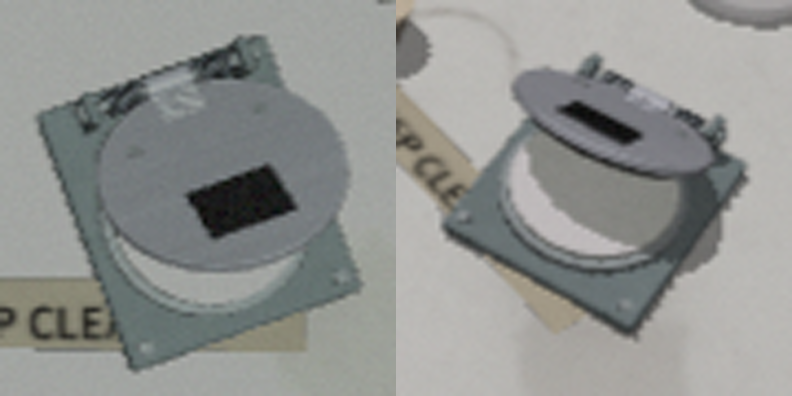

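Run:
```python
from h import *
from scipy.spatial.transform import Rotation as Ro
p=tri([('top',(345,175.7)),('scene',(321.1,232.7))]);print('patch',p, [atz('top',(345,175.7),.083),atz('scene',(321.1,232.7),.083)])
d=np.array([np.cos(.349),np.sin(.349),0])
p=(atz('top',(345,175.7),.083)+atz('scene',(321.1,232.7),.083))/2
B=np.mean([[.617,.004],[.649,-.101],[.541,-.142],[.499,-.037]],0)
print('hinge',p+d*.0654,'far base edge mid',[.633,-.0485],'near',[.52,-.0895],'level patch',p-d*.0166)
s=r.read_state();w,x,y,z=s['tcp_rot'];R=Ro.from_quat([x,y,z,w])
print(R.as_matrix().round(3)); print('tool shift dm',R.inv().apply(p+[0,0,.06]-s['eef_pos'])*10)
# check square press/crucible
print(atz('top',(133,235),.05),atz('top',(70,105),.2),s['time'])
```

```text
patch [ 0.56532391 -0.07395234  0.08323275] [array([ 0.5642296 , -0.07329464,  0.083     ]), array([ 0.56673808, -0.07428901,  0.083     ])]
hinge [ 0.62694121 -0.05142775  0.083     ] far base edge mid [0.633, -0.0485] near [0.52, -0.0895] level patch [ 0.54988457 -0.07946833  0.083     ]
[[-0.954  0.3   -0.   ]
 [ 0.3    0.954 -0.001]
 [ 0.    -0.001 -1.   ]]
tool shift dm [-5.61549406 -5.50435957  0.39615546]
[0.44854558 0.33592143 0.05      ] [0.66339836 0.41330445 0.2       ] 0.35
```

The two cameras agree: the patch triangulates to a height of 83 mm, and the hinge falls on the far side of the base with yaw about 20°. I'll shut the gripper and travel high.

```bash
python3 -m inch '[[[-0.28,-0.275,0,0,0,0],[-0.28,-0.275,0,0,0,0],[-0.28,-0.275,0,0,0,0],[-0.28,-0.275,0,0,0,0],[-0.28,-0.275,0,0,0,0],[-0.28,-0.275,0,0,0,0],[-0.28,-0.275,0,0,0,0],[-0.28,-0.275,0,0,0,0]]]' 255 20
python3 -m inch '[[[-0.28,-0.275,0,0,0,0],[-0.28,-0.275,0,0,0,0],[-0.28,-0.275,0,0,0,0],[-0.28,-0.275,0,0,0,0],[-0.28,-0.275,0,0,0,0],[-0.28,-0.275,0,0,0,0],[-0.28,-0.275,0,0,0,0],[-0.28,-0.275,0,0,0,0]]]'
python3 -m inch '[[[-0.28,-0.275,0,0,0,0],[-0.28,-0.275,0,0,0,0],[-0.28,-0.275,0,0,0,0],[-0.28,-0.275,0,0,0,0],[0,0,0,0,0,-0.042],[0,0,0,0,0,-0.042],[0,0,0,0,0,-0.042],[0,0,0,0,0,-0.042]]]'
python3 -m inch '[[[0,0,0,0,0,-0.042],[0,0,0,0,0,0],[0,0,0,0,0,0]]]'
python3 - <<'E'
from h import *
from scipy.spatial.transform import Rotation as Ro
s=r.read_state();w,x,y,z=s['tcp_rot'];R=Ro.from_quat([x,y,z,w])
print(s['time'],R.as_matrix().round(3),R.inv().apply(np.array([.5655,-.0738,.095])-s['eef_pos'])*10,s['ft_force'])
E
```

```text
time: 1.15
eef_pos: [0.3434, 0.3416, 0.1828]
tcp_rot: [0.0, 0.152, 0.988, 0.0]
ft_force: [0.6, 0.5, -0.4]
grip_width: 0.0336
gripper_force: 0.0
time: 1.95
eef_pos: [0.4911, 0.0645, 0.1828]
tcp_rot: [0.0, 0.152, 0.988, 0.0]
ft_force: [-0.1, 0.8, -0.0]
grip_width: 0.0005
gripper_force: 0.0
time: 2.75
eef_pos: [0.5642, -0.0728, 0.1825]
tcp_rot: [-0.0, -0.114, 0.993, -0.0]
ft_force: [0.5, 1.1, -0.1]
grip_width: 0.0011
gripper_force: 0.0
time: 3.05
eef_pos: [0.5642, -0.0728, 0.1826]
tcp_rot: [0.0, -0.175, 0.985, 0.0]
ft_force: [0.2, 0.4, -0.2]
grip_width: 0.0005
gripper_force: 0.0
3.05 [[-0.939 -0.345  0.   ]
 [-0.345  0.939  0.   ]
 [-0.     0.    -1.   ]] [-0.00870146 -0.01431787  0.87601992] [ 0.16554845  0.36816686 -0.20345107]
```

Now down to just above the patch, then along the arc: 46 mm down and 16 mm towards the free edge.

```bash
python3 -m inch '[[[0,-0.01,0.2,0,0,0],[0,0,0.2,0,0,0],[0,0,0.2,0,0,0],[0,0,0.2,0,0,0],[0,0,0.06,0,0,0],[0,0,0,0,0,0]]]'
python3 -m inch '[[[0.02,0,0.08,0,0,0],[0.02,0,0.08,0,0,0],[0.03,0,0.08,0,0,0],[0.03,0,0.08,0,0,0],[0.02,0,0.08,0,0,0],[0.02,0,0.08,0,0,0],[0,0,0,0,0,0]]]'
```

```text
time: 3.65
eef_pos: [0.564, -0.0735, 0.0959]
tcp_rot: [-0.001, -0.176, 0.984, 0.0]
ft_force: [0.2, -0.4, -0.1]
grip_width: 0.0003
gripper_force: 0.0
time: 4.35
eef_pos: [0.5519, -0.0788, 0.0483]
tcp_rot: [0.0, -0.176, 0.984, -0.0]
ft_force: [0.3, 0.4, 4.8]
grip_width: 0.0003
gripper_force: 2.1
```

```bash
python3 -m inch '[[[0.01,0,0.05,0,0,0],[0,0,0.03,0,0,0],[0,0,0,0,0,0]]]'
python3 -m inch '[[[0,0,0.02,0,0,0],[0,0,0,0,0,0]]]'
python3 -m inch '[[[0,0,0.01,0,0,0],[0,0,0,0,0,0]]]'
```

```text
time: 4.65
eef_pos: [0.5507, -0.0794, 0.0409]
tcp_rot: [0.0, -0.176, 0.984, -0.0]
ft_force: [-0.2, -0.5, 5.7]
grip_width: 0.0007
gripper_force: 2.4
time: 4.85
eef_pos: [0.5508, -0.0793, 0.0392]
tcp_rot: [0.0, -0.176, 0.984, -0.0]
ft_force: [-0.6, -0.3, 6.3]
grip_width: 0.0002
gripper_force: 2.5
time: 5.05
eef_pos: [0.5507, -0.0794, 0.0383]
tcp_rot: [0.0, -0.176, 0.984, -0.0]
ft_force: [-0.3, -0.8, 6.5]
grip_width: 0.0008
gripper_force: 2.5
```

```bash
python3 -m inch '[[[0,0,0.015,0,0,0],[0,0,0,0,0,0]]]'
python3 -m inch '[[[0,0,0.01,0,0,0],[0,0,0,0,0,0]]]'
python3 -c "
from h import *
i=[cv2.resize(cams.snapshot(c)[a:a+90,b:b+90,::-1],(396,396),interpolation=cv2.INTER_CUBIC) for c,a,b in(('top',130,290),('scene',205,275))]
cv2.imwrite('pics/down.png',np.hstack(i))"
```

```text
time: 5.25
eef_pos: [0.5506, -0.0794, 0.0367]
tcp_rot: [0.0, -0.176, 0.984, -0.0]
ft_force: [-1.3, -1.2, 6.5]
grip_width: 0.0005
gripper_force: 2.6
time: 5.45
eef_pos: [0.5504, -0.0795, 0.0358]
tcp_rot: [-0.0, -0.176, 0.984, -0.0]
ft_force: [-0.8, -0.5, 6.4]
grip_width: 0.0003
gripper_force: 2.6
```

View pics/down.png

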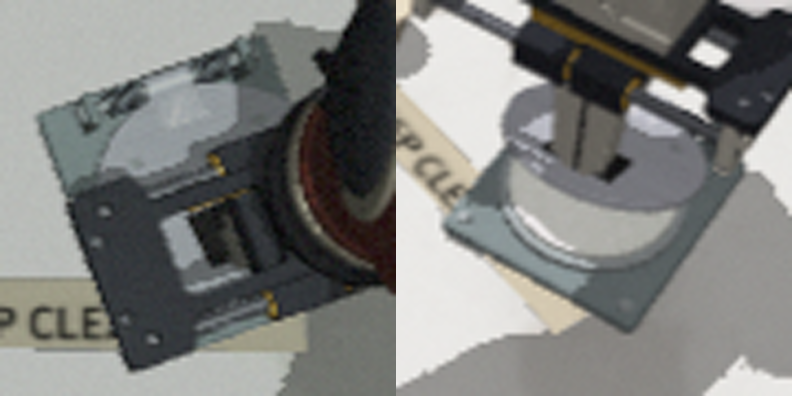

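The fingers are on the patch and the plate is nearly level, but the hard stop hasn't been felt yet. I'll press further until the force rises.

```bash
python3 -m inch '[[[0,0,0.01,0,0,0],[0,0,0,0,0,0]]]'
python3 -m inch '[[[0,0,0.01,0,0,0],[0,0,0,0,0,0]]]'
python3 -m inch '[[[0,0,0.01,0,0,0],[0,0,0,0,0,0]]]'
```

```text
time: 5.75
eef_pos: [0.5504, -0.0795, 0.0347]
tcp_rot: [-0.0, -0.176, 0.984, -0.0]
ft_force: [-1.1, -0.8, 7.0]
grip_width: 0.0003
gripper_force: 2.7
time: 5.95
eef_pos: [0.5503, -0.0795, 0.0337]
tcp_rot: [-0.0, -0.176, 0.984, -0.0]
ft_force: [-1.3, -1.5, 6.8]
grip_width: 0.0001
gripper_force: 2.7
time: 6.15
eef_pos: [0.5503, -0.0795, 0.0327]
tcp_rot: [-0.0, -0.176, 0.984, -0.0]
ft_force: [-1.2, -1.0, 5.9]
grip_width: 0.0006
gripper_force: 2.7
```

```bash
python3 -m inch '[[[0,0,0.01,0,0,0],[0,0,0,0,0,0]]]'
python3 -m inch '[[[0,0,0.01,0,0,0],[0,0,0,0,0,0]]]'
python3 -c "
from h import *
i=cams.snapshot('scene')[195:270,275:365,::-1]
s=r.read_state();print(s['ft_force'],s['joint_efforts'],s['wrist_torque'])
cv2.imwrite('pics/down2.png',cv2.resize(i,(720,600),interpolation=cv2.INTER_CUBIC))"
```

```text
time: 6.35
eef_pos: [0.5501, -0.0796, 0.0317]
tcp_rot: [-0.0, -0.176, 0.984, -0.0]
ft_force: [-1.6, -1.9, 6.3]
grip_width: 0.0006
gripper_force: 2.8
time: 6.55
eef_pos: [0.5501, -0.0796, 0.0307]
tcp_rot: [-0.0, -0.176, 0.984, -0.0]
ft_force: [-1.2, -1.1, 5.6]
grip_width: 0.0001
gripper_force: 2.8
[-1.18313474 -0.52445774  6.41705447] [-6.38481751e-01 -3.87478781e+01 -6.76139854e-01 -1.03430888e+01
 -1.71838724e-01 -5.01333922e-01 -3.13319251e-03] [-0.16541189  0.47411325  0.02737216]
```

View pics/down2.png

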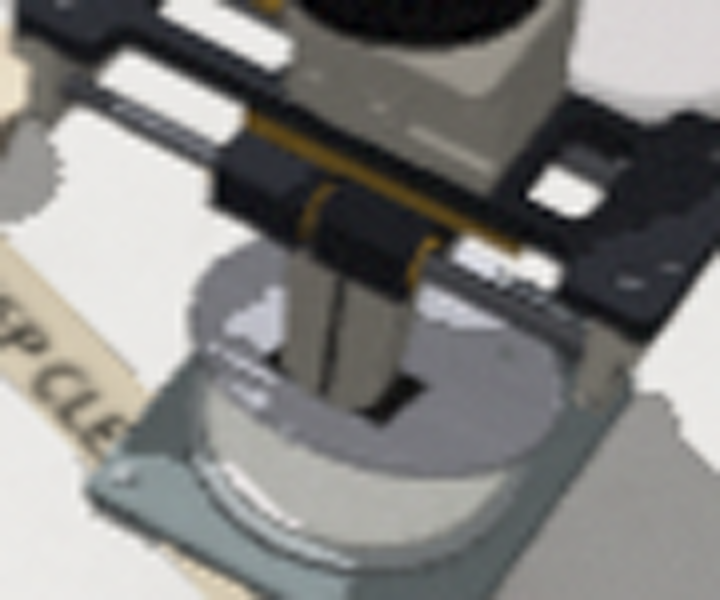

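Run:
```python
from h import *
P=cams.camera_params('scene');K,R,t=map(np.array,(P['K'],P['R'],P['t']))
d=np.array([np.cos(.349),np.sin(.349),0]);n=np.array([-d[1],d[0],0])
def prj(X):
    q=(X@R.T+t)@K.T;return q[:,:2]/q[:,2:]
a=np.linspace(0,2*np.pi,200)
for th in(0.6,.3,.2,.1,.05,0):
  H=np.array([.5660,-.0738,0])+d*.0654+[0,0,.033]
  u=-d*np.cos(th)+np.array([0,0,np.sin(th)]);m=np.cross(u,n);m*=np.sign(m[2])
  o=[]
  for h in(.003,-.003):
    q=prj(H+u*.06+m*h+.055*(np.outer(np.cos(a),u)+np.outer(np.sin(a),n)))
    i=q[:,1].argmax();o+=[q[q[:,0].argmin()],q[i],q[q[:,0].argmax()]]
  pt=prj((H+u*.082+m*.004)[None])[0]
  print(th,[x.round(1).tolist() for x in o],pt.round(1))
```

```text
0.6 [[301.3, 223.4], [341.1, 243.6], [346.7, 240.8], [300.3, 225.7], [340.1, 246.0], [345.7, 243.1]] [320.7 232.8]
0.3 [[297.8, 234.1], [328.9, 254.0], [344.8, 244.3], [297.2, 236.2], [328.2, 256.1], [344.1, 246.3]] [317.1 242.2]
0.2 [[297.0, 237.1], [326.3, 257.4], [344.3, 245.1], [296.5, 239.0], [325.7, 259.4], [343.7, 247.0]] [316.2 245. ]
0.1 [[296.4, 240.4], [323.8, 260.7], [344.0, 245.7], [296.0, 242.2], [323.4, 262.5], [343.5, 247.5]] [315.5 247.7]
0.05 [[296.1, 241.8], [322.7, 262.2], [343.8, 246.2], [295.9, 243.5], [322.3, 263.9], [343.4, 247.9]] [315.2 248.9]
0 [[295.9, 243.1], [322.4, 263.7], [343.7, 246.8], [295.8, 244.7], [322.1, 265.3], [343.3, 248.3]] [315.  250.1]
```

By reprojection the plate still seems to be at θ≈0.3, although the TCP reads z=0.031. I'll check with overlays before pressing further.

Run:
```python
from h import *
s=r.read_state();print(s['time'],s['eef_pos'],s['ft_force'],s['joint_positions'])
im=cams.snapshot('scene')[:,:,::-1].copy();w=cams.snapshot('wrist')[:,:,::-1].copy()
k=4
def crop(c,img,x0,y0,wd,ht,k):
    P=cams.camera_params(c);K,R,t=map(np.array,(P['K'],P['R'],P['t']))
    prj=lambda X:(lambda q:q[:2]/q[2])(K@(R@X+t))
    o=cv2.resize(img[y0:y0+ht,x0:x0+wd],None,fx=k,fy=k,interpolation=cv2.INTER_CUBIC)
    d=np.array([np.cos(.349),np.sin(.349),0]);n=np.array([-d[1],d[0],0]);a=np.linspace(0,2*np.pi,60)
    H=np.array([.566,-.0738,0])+d*.0654+[0,0,.033]
    for th,col in((.3,(0,255,0)),(0.,(0,0,255))):
        u=-d*np.cos(th)+np.array([0,0,np.sin(th)]);m=np.array([0,0,np.cos(th)])+d*np.sin(th)
        pts=np.array([((prj(H+u*.06+m*.003+.055*(np.cos(q)*u+np.sin(q)*n))-[x0,y0])*k) for q in a])
        cv2.polylines(o,[pts.astype(int)],True,col,1)
    for dz,col in((0,(0,0,255)),(.03,(0,255,255))):
        cv2.circle(o,tuple(((prj(s['eef_pos']+[0,0,dz])-[x0,y0])*k).astype(int)),3,col,-1)
    return o
A=crop('scene',im,270,180,100,150,4);B=crop('wrist',w,0,0,512,384,.78)
A=A[:600];C=np.zeros((600,800,3),np.uint8);C[:A.shape[0],:400]=A;C[:B.shape[0],400:400+B.shape[1]]=B[:,:400]
cv2.imwrite('pics/ov.png',C)
```

```text
6.6 [ 0.55014017 -0.07959359  0.03076318] [-1.18313474 -0.52445774  6.41705447] [ 0.13375086  0.66536121 -0.04669815  1.8562886   0.05120791  0.62151722
  1.98058487]
```

View pics/ov.png

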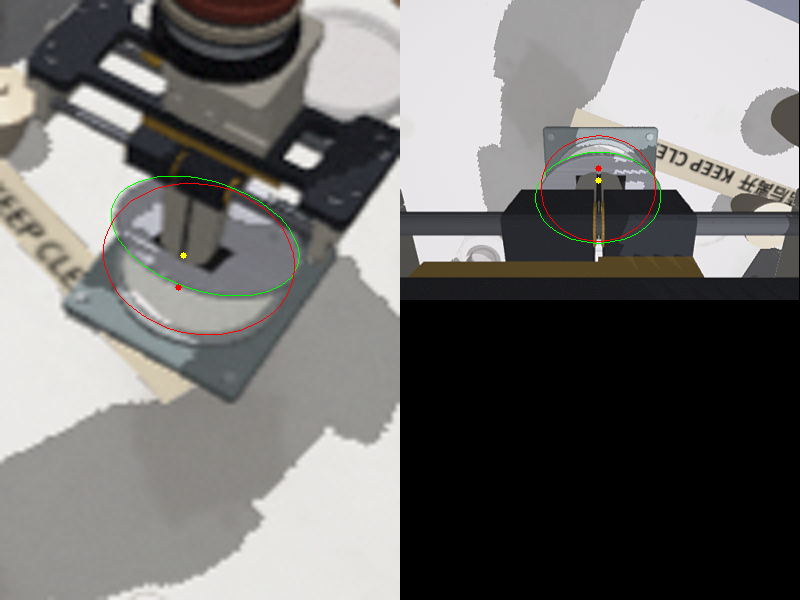

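The overlay confirms it. The fingertips and the plate are at θ≈0.3, so the true tip is about 30 mm above the reported TCP, and the force agrees with that. I'll keep going straight down, watching the force for the hard stop.

```bash
python3 -m inch '[[[0,0,0.03,0,0,0],[0,0,0.03,0,0,0],[0,0,0.03,0,0,0],[0,0,0.03,0,0,0],[0,0,0,0,0,0]]]'
python3 -m inch '[[[0,0,0.02,0,0,0],[0,0,0.02,0,0,0],[0,0,0,0,0,0]]]'
python3 -m inch '[[[0,0,0.02,0,0,0],[0,0,0,0,0,0]]]'
python3 -c "
from h import *
i=cams.snapshot('scene')[195:270,275:365,::-1]
print(cams.pinpoint('scene','round_patch'))
cv2.imwrite('pics/down3.png',cv2.resize(i,(720,600),interpolation=cv2.INTER_CUBIC))"
```

```text
time: 7.2
eef_pos: [0.5492, -0.08, 0.0184]
tcp_rot: [-0.001, -0.176, 0.984, -0.0]
ft_force: [-2.5, -1.8, 7.3]
grip_width: 0.0008
gripper_force: 3.3
time: 7.5
eef_pos: [0.5486, -0.0802, 0.0144]
tcp_rot: [-0.002, -0.176, 0.984, -0.0]
ft_force: [-3.9, -1.3, 7.5]
grip_width: 0.0002
gripper_force: 3.4
time: 7.7
eef_pos: [0.5485, -0.0802, 0.0124]
tcp_rot: [-0.002, -0.176, 0.984, -0.0]
ft_force: [-3.9, -1.7, 7.9]
grip_width: 0.0004
gripper_force: 3.5
[{'position': [321.0, 247.3], 'conf': 0.66}]
```

View pics/down3.png

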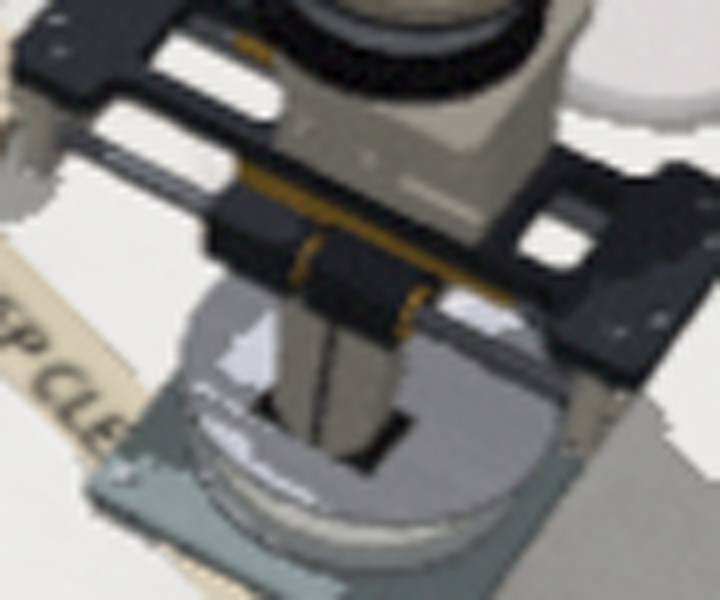

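The plate's front edge is now at about row 260.6, so θ≈0.1. A few millimetres remain.

```bash
python3 -m inch '[[[0,0,0.02,0,0,0],[0,0,0.02,0,0,0],[0,0,0,0,0,0]]]'
python3 -m inch '[[[0,0,0.02,0,0,0],[0,0,0,0,0,0]]]'
python3 -m inch '[[[0,0,0.01,0,0,0],[0,0,0,0,0,0]]]'
python3 -m inch '[[[0,0,0.01,0,0,0],[0,0,0,0,0,0]]]'
```

```text
time: 8.1
eef_pos: [0.5481, -0.0804, 0.0083]
tcp_rot: [-0.002, -0.176, 0.984, -0.0]
ft_force: [-3.3, -1.6, 7.7]
grip_width: 0.0004
gripper_force: 3.6
time: 8.3
eef_pos: [0.5479, -0.0805, 0.0063]
tcp_rot: [-0.003, -0.176, 0.984, -0.0]
ft_force: [-3.6, -2.1, 7.7]
grip_width: 0.0005
gripper_force: 3.7
time: 8.5
eef_pos: [0.5478, -0.0805, 0.0054]
tcp_rot: [-0.003, -0.176, 0.984, -0.0]
ft_force: [-5.1, -1.6, 8.3]
grip_width: 0.0004
gripper_force: 3.8
time: 8.7
eef_pos: [0.5477, -0.0805, 0.0043]
tcp_rot: [-0.003, -0.176, 0.984, -0.0]
ft_force: [-4.0, -2.2, 8.8]
grip_width: 0.0005
gripper_force: 3.8
```

```bash
python3 -m inch '[[[0,0,0.01,0,0,0],[0,0,0,0,0,0]]]'
python3 -m inch '[[[0,0,0.01,0,0,0],[0,0,0,0,0,0]]]'
python3 -m inch '[[[0,0,0.01,0,0,0],[0,0,0,0,0,0]]]'
python3 -c "
from h import *
i=cams.snapshot('scene')[195:270,275:365,::-1]
cv2.imwrite('pics/down4.png',cv2.resize(i,(720,600),interpolation=cv2.INTER_CUBIC))"
```

```text
time: 8.9
eef_pos: [0.5477, -0.0806, 0.0033]
tcp_rot: [-0.003, -0.176, 0.984, -0.0]
ft_force: [-4.4, -1.3, 7.8]
grip_width: 0.0009
gripper_force: 3.9
time: 9.1
eef_pos: [0.5476, -0.0806, 0.0023]
tcp_rot: [-0.003, -0.176, 0.984, -0.0]
ft_force: [-4.1, -2.4, 8.5]
grip_width: 0.0003
gripper_force: 3.9
time: 9.3
eef_pos: [0.5475, -0.0806, 0.0013]
tcp_rot: [-0.003, -0.176, 0.984, -0.0]
ft_force: [-4.7, -3.0, 8.4]
grip_width: 0.0003
gripper_force: 4.0
```

View pics/down4.png

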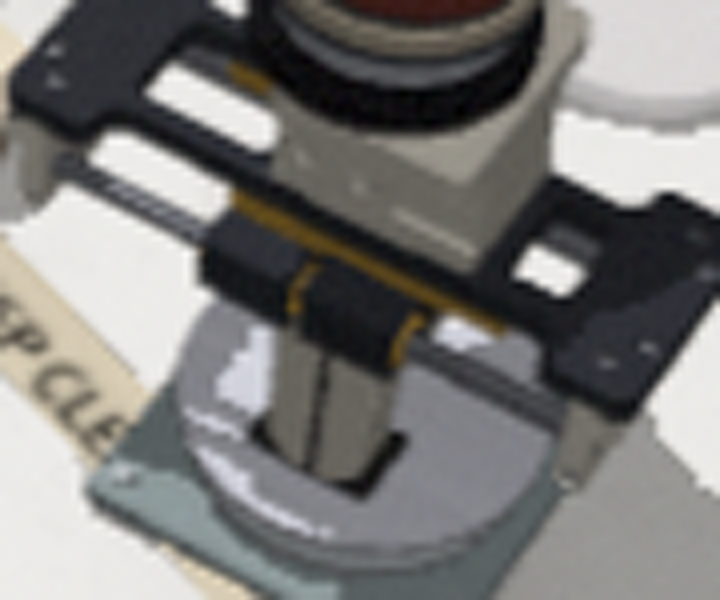

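The plate looks nearly level, with its edge at about row 263.5. I'll go on 1 mm at a time until the stop shows in the force.

```bash
for i in 1; do python3 -m inch '[[[0,0,0.01,0,0,0],[0,0,0,0,0,0]]]'; done
python3 -m inch '[[[0,0,0.01,0,0,0],[0,0,0,0,0,0]]]'
python3 -m inch '[[[0,0,0.01,0,0,0],[0,0,0,0,0,0]]]'
```

```text
time: 9.55
eef_pos: [0.5475, -0.0806, 0.0004]
tcp_rot: [-0.003, -0.176, 0.984, -0.0]
ft_force: [-4.5, -2.0, 9.2]
grip_width: 0.0007
gripper_force: 4.4
time: 9.75
eef_pos: [0.5474, -0.0806, 0.0001]
tcp_rot: [-0.003, -0.176, 0.984, -0.0]
ft_force: [-5.9, -1.2, 12.4]
grip_width: 0.0003
gripper_force: 6.4
time: 9.95
eef_pos: [0.5475, -0.0806, 0.0]
tcp_rot: [-0.003, -0.176, 0.984, -0.001]
ft_force: [-7.4, -1.5, 17.7]
grip_width: 0.0003
gripper_force: 9.3
```

The force now rises sharply, from 9 to 18 N over about 1 mm. I'll add a little preload, start the hold, and check the level against projected outlines of the disc and patch at θ=0, without viewing yet.

```bash
python3 -m inch '[[[0,0,0.01,0,0,0],[0,0,0,0,0,0],[0,0,0,0,0,0],[0,0,0,0,0,0]]]'
python3 - <<'E'
from h import *
im=cams.snapshot('scene')[:,:,::-1]
P=cams.camera_params('scene');K,R,t=map(np.array,(P['K'],P['R'],P['t']))
prj=lambda X:(lambda q:q[:2]/q[2])(K@(R@X+t))
x0,y0,k=280,220,8
b=cv2.resize(im[y0:y0+50,x0:x0+75],None,fx=k,fy=k,interpolation=cv2.INTER_CUBIC)
d=np.array([np.cos(.349),np.sin(.349),0]);n=np.array([-d[1],d[0],0]);a=np.linspace(0,2*np.pi,90)
H=np.array([.566,-.0738,0])+d*.0654+[0,0,.033]
for th,col in((0.,(0,0,255)),(.08,(0,255,0))):
    u=-d*np.cos(th)+np.array([0,0,np.sin(th)]);m=np.array([0,0,np.cos(th)])+d*np.sin(th)
    C=[[H+u*.06+m*.003+.055*(np.cos(q)*u+np.sin(q)*n) for q in a],[H+u*(.082+i)+m*.004+n*j for i,j in((.014,.02),(.014,-.02),(-.014,-.02),(-.014,.02))]]
    for c in C: cv2.polylines(b,[((np.array([prj(X) for X in c])-[x0,y0]+.5)*k).astype(int)],True,col,1)
cv2.imwrite('pics/lev.png',b)
E
```

```text
time: 10.35
eef_pos: [0.5475, -0.0806, -0.0001]
tcp_rot: [-0.003, -0.176, 0.984, -0.001]
ft_force: [-9.2, -1.9, 24.0]
grip_width: 0.0004
gripper_force: 12.0
```

View pics/lev.png

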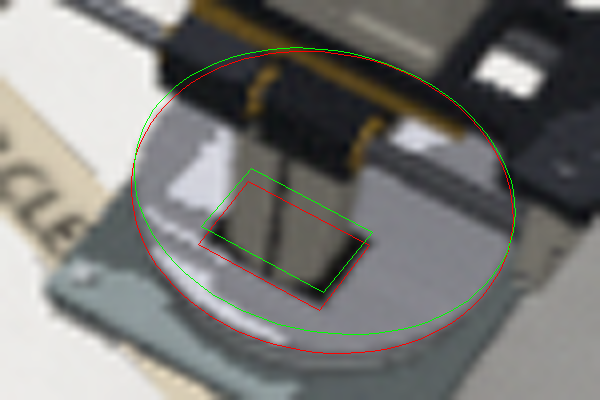

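The patch and disc outlines match θ=0 (red), and the stop is clear at 24 N, so the plate is level. I'll hold, then retract straight up.

```bash
python3 -m inch '[[[0,0,0,0,0,0],[0,0,0,0,0,0],[0,0,0,0,0,0],[0,0,0,0,0,0],[0,0,0,0,0,0],[0,0,0,0,0,0],[0,0,0,0,0,0],[0,0,0,0,0,0]]]'
python3 -m inch '[[[0,0,0,0,0,0],[0,0,0,0,0,0],[0,0,0,0,0,0],[0,0,0,0,0,0],[0,0,0,0,0,0],[0,0,0,0,0,0],[0,0,0,0,0,0],[0,0,0,0,0,0]]]'
python3 -m inch '[[[0,0,0,0,0,0],[0,0,-0.1,0,0,0],[0,0,-0.15,0,0,0],[-0.03,0,-0.2,0,0,0],[-0.03,0,-0.2,0,0,0],[-0.03,0,-0.2,0,0,0],[0,0,-0.3,0,0,0],[0,0,-0.3,0,0,0]]]'
python3 -m inch '[[[0,0,-0.3,0,0,0],[0,0,-0.3,0,0,0],[0,0,0,0,0,0],[0,0,0,0,0,0],[0,0,0,0,0,0],[0,0,0,0,0,0]]]'
python3 -c "
from h import *
i=[cams.snapshot(c)[a:a+140,b:b+b2,::-1] for c,a,b,b2 in(('top',130,80,300),('scene',130,100,300))]
cv2.imwrite('pics/end.png',cv2.resize(np.vstack(i),None,fx=2,fy=2))
print(r.read_state()['ft_force'])"
```

```text
time: 11.2
eef_pos: [0.5475, -0.0806, -0.0001]
tcp_rot: [-0.003, -0.176, 0.984, -0.001]
ft_force: [-8.5, -1.9, 25.0]
grip_width: 0.0003
gripper_force: 12.0
time: 12.0
eef_pos: [0.5475, -0.0806, -0.0001]
tcp_rot: [-0.003, -0.176, 0.984, -0.001]
ft_force: [-9.1, -0.8, 24.0]
grip_width: 0.0003
gripper_force: 12.0
time: 12.8
eef_pos: [0.5583, -0.0754, 0.1425]
tcp_rot: [-0.001, -0.177, 0.984, 0.0]
ft_force: [0.5, 0.5, -0.6]
grip_width: 0.0002
gripper_force: 0.0
time: 13.4
eef_pos: [0.5578, -0.0756, 0.2004]
tcp_rot: [-0.002, -0.177, 0.984, 0.0]
ft_force: [0.6, 1.7, -0.2]
grip_width: 0.0005
gripper_force: 0.0
[-0.46810435  1.07901504 -0.16827599]
```

View pics/end.png

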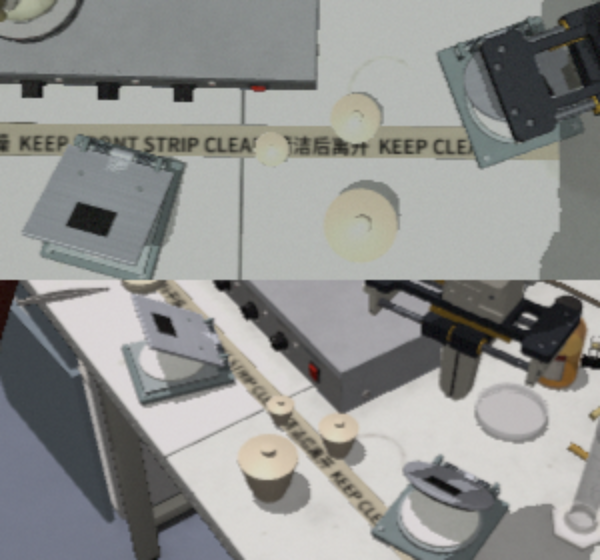

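The round plate has sprung back up, the crucibles and the square press haven't moved, and the gripper is well clear. Handing in.

```bash
python3 -c "
from station import ticket
print(ticket.sign_off())"
```

```text
the job is handed in; nothing more can be done
None
```

I pushed the round plate down to its stop (level by force and camera), held it there for about 2 s and let it spring back up; the square press and the crucible were not touched, and the job was handed in at about 13.5 s.

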